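# Load the green-capped sample cartridge into the mill's push-push dock

## Robot

A 7-joint arm with a two-finger parallel gripper is mounted at the origin on the work surface. World frame = base frame: x ahead of the robot, y to its left, z up, the work surface at z = 0. Lengths are in mm, angles in rad, forces in N, time in s.
With the tool pointing down it reaches from about 400 to 900 mm from the base axis. Payload 5.6 kg.
Tool frame: the origin (TCP) lies midway between the tips of the shut fingers; the grasp point (between the pads) lies 19 mm behind it; x points along the fingers, y is the direction in which the jaws open and shut, and the axes are right-handed (so a half turn about x gives the same grasp; the last joint's range is limited). The gripper opens to 92 mm and grips with 3 to 60 N. Pads are 20 mm wide; open, the fingers measure 128 mm over their backs; the gripper's body (75 mm by 189 mm) begins 69 mm behind the grasp point.
Start: joints at [-1.308, 0.468, -0.012, 1.603, 0.006, 1.071, -0.056], TCP at [195.728, 619.838, 214.592] pointing down, gripper open.
Joint ranges: [-2.53, 2.53], [-0.31, 2.02], [-1.57, 1.55], [0.28, 2.44], [-1.29, 4.43], [0.15, 1.84], [-2.92, 2.92]. Speed limits (rad/s): [2.57, 2.57, 3.14, 3.14, 3.14, 3.14, 3.14].

## Interface

Orientations are given as a rotation vector (axis times angle).
In Python, from cell import robot, grip, kin, viewer gives the robot as it stands. Calls block until the motion is done:
- robot.movep(position, orientation): joint-space move of the TCP to a pose.
- robot.servo_line(position, feed=150, rotation=None): straight line of the TCP; rotation=None keeps the orientation; feed is the mean speed in mm/s.
- robot.goto_joints(angles): joint-space move.
- grip(opening, newtons=None): opening from 0.0 (shut) to 1.0 (fully open); newtons is the grip in N (None keeps the last); returns when the fingers have stopped.
- robot.hold(seconds).
- kin.ik(position, orientation): joint angles nearest the present ones, or None.
- robot.observe(): the state.
- viewer.read_camera(name): name is "side" or "top"; returns the picture (400x640x3 uint8, red, green, blue); there is no depth.
- viewer.camera_info(name): a dict with "camera_matrix" (3x3 intrinsics, pixels), "R" (3x3) and "t" (3): a world point X has camera coordinates R X + t. Camera axes: x right, y down, z forward; pixel columns grow to the right and rows downward; lengths in mm; the calibration is good to about 2 mm. A picture is of the moment at which its call begins. camera_info takes no time and is no camera call.
A pose or a line that the arm cannot do raises robot.IKError and nothing moves.
- robot.job_done(): hands the job in, once; it reports no verdict.
Trained networks look in the newest picture that a camera, given by its name, has taken for a name from the list of things; names that differ only in an ending like _2 or _b are one class to them, and where a whole thing is asked for, a point or a joint stands for the part that bears it (a point fixed in the world has none). Each returns a list of dicts, best first, with "confidence" (0 to 1); they miss things now and then, are a little off and sometimes report something else, mostly with a low value. They report only what shows in the picture. A call takes as long as a camera call. They do not tell look-alikes from the thing itself.
- viewer.silhouettes(name, camera): "mask" (400x640 bool, what is visible of it).
- viewer.pinpoint(name, camera): "at" ([x, y, z] in mm, in the coordinates of the camera as it stood for that picture, good to about 4 mm: a listed point, or the origin of a listed thing).
The state is a dict: "t": time; "joints": joint angles; "joint_velocities": joint speeds; "joint_torque": joint torques, N m; "tcp_pos": TCP position; "tcp_rot": TCP orientation; "contact_force": force on the tool from outside, world axes, zero at the start; "wrist_torque": the same for the moment, N m; "grip_width": opening from 0.0 (shut) to 1.0 (fully open).
Only numpy, scipy, OpenCV 4.12 (cv2) and the standard library are available. Lean on these libraries where they do the work, as an engineer would, in place of code of your own. Each camera call takes 0.05 s, during which the arm holds its last target.

## Task

Put the green-capped sample cartridge into the round bay of the white loading dock, cap up, and push it down until the push-push catch holds it there; one full push latches it, another would pop it up again. Then let go, and leave the blue-capped cartridge standing where it is.

Things in the scene. Friction and masses are not known exactly. Their poses are not given: they have to be found in the camera images.
- cart_green: the cartridge to load: an upright aluminium cylinder 40 mm in diameter and 90 mm tall in all, its top 26 mm a green cap of the same diameter with a flat top; foot chamfered 4 mm; about 0.22 kg. Origin: centre of its underside; z points up to the cap. It stands on the bench.
- cart_blue: bystander: the same cartridge with a blue cap, standing on the bench, to be left alone. Origin: centre of its underside.
- bay_mouth (a point): centre of the round bay's mouth, level with the top of the loading dock: a fixed white block 134 x 134 mm, 85 mm tall, centred on the bay, a black ring round the mouth. z up. Vertical hole 47 mm wide, its mouth funnelled to 69 mm (11 mm deep), so a cartridge let go slightly off centre drops in. On the raised carriage its underside lies 35 mm below the mouth and it stands 55 mm proud.
- carriage (a joint): depth (m) of the bay's sprung floor: 0 raised (35 mm below the mouth, as at the start, bay empty), 0.036 bottom stop. Pushing the cap takes 3 to 10 N, growing with depth. Pushed beyond 0.032 and let go, it rises to about 0.026 and is held (cartridge 29 mm proud). Pushed again beyond 0.033 and let go, it rises to 0. Pushing to the stop is harmless; push at 20 to 40 mm/s.
Things that resemble listed ones, but are neither listed nor needed, are in the scene too. Leave any red look-alike of the cart_green alone.

How it is judged:
By the outcome, as a careful person would: the job done as asked, in the order asked, and still so for the second after the job is handed in, with the robot touching nothing.
It also fails if it takes over 48 s, if anything falls off the work surface, if the arm or the gripper's body presses on something with over 40 N, if the wrist force passes 120 N, or if a joint passes its speed limit or range.

## Working session

There is one attempt and no reset: what is moved stays moved. The work goes in short steps, each a Python script; the robot and the scene stay as the last script left them, time stands still between calls to the robot, and variables do not carry over. Pictures are saved under pics/ and viewed, and the job is handed in when it is done.

```bash
mkdir -p pics; ls; cat > h.py <<'E'
import numpy as np, cv2
from cell import robot, grip, kin, viewer
def snap(cam,fn):
    im=viewer.read_camera(cam); cv2.imwrite('pics/'+fn,cv2.cvtColor(im,cv2.COLOR_RGB2BGR)); return im
def c2w(p,cam):
    i=viewer.camera_info(cam); return np.array(i['R']).T@(np.array(p)-np.array(i['t']))
def px(X,cam):
    i=viewer.camera_info(cam); c=np.array(i['R'])@np.array(X)+np.array(i['t']); u=np.array(i['camera_matrix'])@c; return u[:2]/u[2]
def ray(uv,cam,z):
    i=viewer.camera_info(cam);R=np.array(i['R']);C=-R.T@np.array(i['t'])
    d=R.T@np.linalg.inv(np.array(i['camera_matrix']))@np.array([uv[0],uv[1],1.]); return C+d*(z-C[2])/d[2]
E
python3 - <<'E'
from h import *
np.set_printoptions(precision=1,suppress=True)
for c in('top','side'):
    snap(c,c+'0.png')
    for n in('cart_green','cart_blue','bay_mouth'):
        for d in viewer.pinpoint(n,c): print(c,n,round(d['confidence'],2),c2w(d['at'],c),px(c2w(d['at'],c),c))
    i=viewer.camera_info(c);print(c,-np.array(i['R']).T@np.array(i['t']))
o=robot.observe();print(o['t'],o['tcp_pos'],o['tcp_rot'],o['grip_width'])
E
```

```text
pics
top cart_green 0.82 [471.3 262.8   0.9] [203.8 226.2]
top cart_green 0.81 [393.5 234.5   1.3] [216.3 262.5]
top cart_green 0.77 [562.9 260.   -3.7] [206.4 184.6]
top cart_blue 0.61 [ 578.3 -257.    -3.6] [442.9 173. ]
top bay_mouth 0.67 [482.1   1.8  85.1] [325.1 214.4]
top [384.5   1.6 939.3]
side cart_green 0.98 [394.1 229.6  -1.2] [260.9 162.8]
side cart_green 0.92 [563.1 255.8   2.2] [328.4 148.6]
side cart_blue 0.64 [ 574.5 -260.4    0.3] [384.3 345.1]
side bay_mouth 0.77 [482.5  -1.8  91.6] [307.7 199.5]
side [ 431.3 -545.4  643.7]
0.4 [195.7 619.8 214.4] [ 0.2  1.6 -0.2] 0.9993005822178852
```

View pics/top0.png

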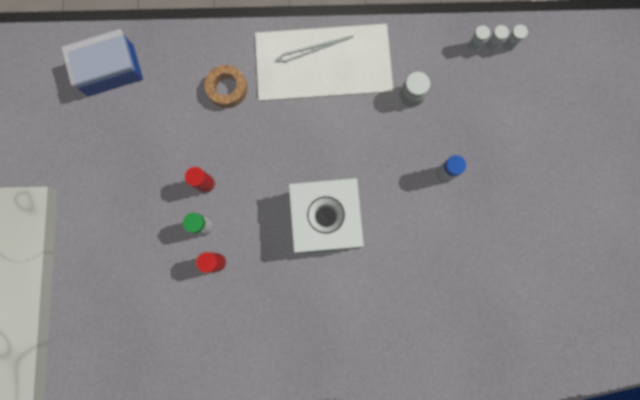

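View pics/side0.png

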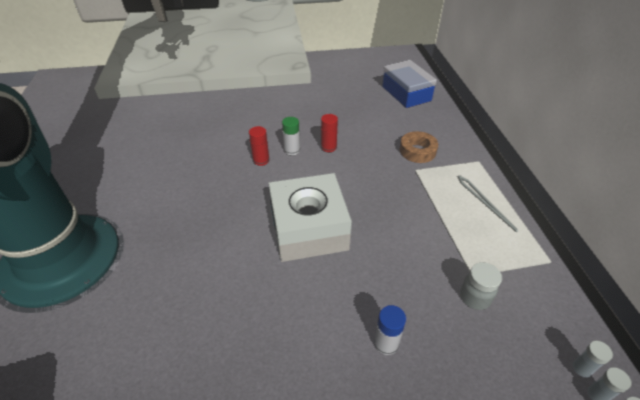

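Green stands between two red look-alikes at top px (195,222), about 90 mm apart roughly along x. The bay is at (325,214) and blue at (455,165). I'll refine the cap and ring positions from colour.

```bash
cat >> h.py <<'E'
from scipy.optimize import least_squares
def caphull(X,cam,z0,z1,r=20):
    a=np.linspace(0,2*np.pi,60); 
    P=np.array([px([X[0]+r*np.cos(t),X[1]+r*np.sin(t),z],cam) for z in(z0,z1) for t in a],np.float32)
    return cv2.convexHull(P)
def fitcap(masks,x0,z0=64,z1=90):
    # match centroids of hull
    def f(x):
        r=[]
        for cam,m in masks.items():
            M=cv2.moments(caphull(x,cam,z0,z1)); ys,xs=np.nonzero(m)
            r+= [M['m10']/M['m00']-xs.mean(), M['m01']/M['m00']-ys.mean()]
        return r
    s=least_squares(f,x0); return s.x,s.fun
def gmask(im):
    h=cv2.cvtColor(im,cv2.COLOR_RGB2HSV); m=cv2.inRange(h,(45,90,40),(80,255,255)); 
    n,l,st,_=cv2.connectedComponentsWithStats(m); k=1+st[1:,4].argmax(); return l==k
E
python3 - <<'E'
from h import *
np.set_printoptions(precision=1,suppress=True)
ms={}
for c in('top','side'):
    im=cv2.cvtColor(cv2.imread(f'pics/{c}0.png'),cv2.COLOR_BGR2RGB); m=gmask(im); ms[c]=m
    ys,xs=np.nonzero(m);print(c,m.sum(),xs.mean(),ys.mean(),cv2.contourArea(caphull([471,263],c,64,90)))
    print(fitcap({c:m},[471,263]))
    for col,rng in(('blue',((105,120,40),(125,255,255))),):
        pass
print(fitcap(ms,[471,263]))
for c in('top','side'):
  im=viewer.read_camera(c)
  for d in viewer.silhouettes('bay_mouth',c):
    m=d['mask'].astype(np.uint8); print(c,'dock',round(d['confidence'],2),m.sum())
    g=cv2.cvtColor(im,cv2.COLOR_RGB2GRAY)
    # top face: bright pixels in mask -> min area rect
    q=px([482,0,85],c)
    ring=((g<110)&(np.hypot(*(np.indices(g.shape)[::-1]-q[:,None,None]))<24)).astype(np.uint8)
    cs,_=cv2.findContours(ring,cv2.RETR_EXTERNAL,cv2.CHAIN_APPROX_NONE); k=max(cs,key=cv2.contourArea)
    e=cv2.fitEllipse(k); print(e, ray(e[0],c,85))
for n,c in(('cart_green','top'),('bay_mouth','top'),('bay_mouth','side')):
    for d in viewer.pinpoint(n,c): print(c,n,c2w(d['at'],c))
# IK checks
from scipy.spatial.transform import Rotation as Ro
for yaw in (90,-90,0,180):
    a=np.deg2rad(yaw); y=np.array([np.cos(a),np.sin(a),0]);x=np.array([0,0,-1.]);z=np.cross(x,y)
    r=Ro.from_matrix(np.c_[x,y,z]).as_rotvec()
    print(yaw,r,[kin.ik(p,r) for p in([475,262,46],[475,262,200],[482,0,105],[482,0,200])])
print(Ro.from_rotvec(robot.observe()['tcp_rot']).as_matrix())
E
```

```text
top 342 193.21052631578948 222.53801169590642 404.9312985717552Traceback (most recent call last):
  File "<stdin>", line 7, in <module>
  File "h.py", line 25, in fitcap
    s=least_squares(f,x0); return s.x,s.fun
    return func(*args, **kwargs)
    result = trf(vector_fun.fun, vector_fun.jac, x0, f0, J0, lb, ub, ftol, xtol,
                 gtol, max_nfev, x_scale, loss_function, tr_solver,
                 tr_options.copy(), verbose, callback=callback_wrapped)
    return trf_no_bounds(
        fun, jac, x0, f0, J0, ftol, xtol, gtol, max_nfev, x_scale,
        loss_function, tr_solver, tr_options, verbose, callback=callback)
    J = jac(x)
    self._update_jac()
    ~~~~~~~~~~~~~~~~^^
    self.J = self.jac_wrapped(xp_copy(self.x), f0=self.f)
             ~~~~~~~~~~~~~~~~^^^^^^^^^^^^^^^^^^^^^^^^^^^^
    J, dct = approx_derivative(
             ~~~~~~~~~~~~~~~~~^
        self.fun,
        ^^^^^^^^^
    ...<2 lines>...
        **self.finite_diff_options,
        ^^^^^^^^^^^^^^^^^^^^^^^^^^^
    )
    ^
    J, _nfev = _dense_difference(fun_wrapped, x0, f0, h,
               ~~~~~~~~~~~~
[... 426 characters left out ...]
atleast_1d(self.fun(x))
                         ~~~~~~~~^^^
    return self.f(x, *self.args, **self.kwargs)
           ~~~~~~^^^^^^^^^^^^^^^^^^^^^^^^^^^^^^
  File "h.py", line 22, in f
    M=cv2.moments(caphull(x,cam,z0,z1)); ys,xs=np.nonzero(m)
                  ~~~~~~~^^^^^^^^^^^^^
  File "h.py", line 15, in caphull
    P=np.array([px([X[0]+r*np.cos(t),X[1]+r*np.sin(t),z],cam) for z in(z0,z1) for t in a],np.float32)
                ~~^^^^^^^^^^^^^^^^^^^^^^^^^^^^^^^^^^^^^^^^^^^
  File "h.py", line 8, in px
    i=viewer.camera_info(cam); c=np.array(i['R'])@np.array(X)+np.array(i['t']); u=np.array(i['camera_matrix'])@c; return u[:2]/u[2]
ValueError: time passes only in moves, steps and waits
```

Too many camera_info calls, so I'll cache it. I'll also use larger fit steps.

```bash
sed -i 's/viewer.camera_info(cam)/INFO[cam]/; s/least_squares(f,x0)/least_squares(f,x0,diff_step=1e-3)/' h.py
sed -i '2a INFO={c:viewer.camera_info(c) for c in ("top","side")}' h.py
python3 - <<'E'
from h import *
np.set_printoptions(precision=1,suppress=True)
ms={}
for c in('top','side'):
    im=cv2.cvtColor(cv2.imread(f'pics/{c}0.png'),cv2.COLOR_BGR2RGB); m=gmask(im); ms[c]=m
    ys,xs=np.nonzero(m);print(c,m.sum(),xs.mean(),ys.mean(),cv2.contourArea(caphull([471,263],c,64,90)))
    print(fitcap({c:m},[471,263]))
print(fitcap(ms,[471,263]))
for c in('top','side'):
    im=cv2.cvtColor(cv2.imread(f'pics/{c}0.png'),cv2.COLOR_BGR2RGB)
    g=cv2.cvtColor(im,cv2.COLOR_RGB2GRAY)
    q=px([482,0,85],c)
    ring=((g<110)&(np.hypot(*(np.indices(g.shape)[::-1]-q[:,None,None]))<24)).astype(np.uint8)
    cs,_=cv2.findContours(ring,cv2.RETR_EXTERNAL,cv2.CHAIN_APPROX_NONE); k=max(cs,key=cv2.contourArea)
    e=cv2.fitEllipse(k); print(e, ray(e[0],c,85))
from scipy.spatial.transform import Rotation as Ro
for yaw in (90,-90,0,180):
    a=np.deg2rad(yaw); y=np.array([np.cos(a),np.sin(a),0]);x=np.array([0,0,-1.]);z=np.cross(x,y)
    r=Ro.from_matrix(np.c_[x,y,z]).as_rotvec()
    print(yaw,r)
    for p in([475,262,46],[475,262,200],[482,0,105],[482,0,200]): print(kin.ik(p,r))
print(Ro.from_rotvec(robot.observe()['tcp_rot']).as_matrix())
E
```

```text
top 342 193.21052631578948 222.53801169590642 404.9312985717552
(array([471.8, 262.2]), array([-0.,  0.]))
side 226 290.4070796460177 124.83628318584071 288.3557422612794
(array([473. , 264.2]), array([-0.,  0.]))
(array([472.3, 262.5]), array([-0.2, -0.2, -0.2,  0.4]))
((326.30609130859375, 215.31996154785156), (20.586530685424805, 21.23881721496582), 67.72341918945312) [480.3  -0.5  85. ]
((307.18017578125, 199.53623962402344), (27.448780059814453, 36.76103973388672), 89.66446685791016) [482.1   4.7  85. ]
90 [ 0.   1.6 -0. ]
[-0.6  0.5  0.1  2.  -0.1  0.6  1.1]
[-0.7  0.3  0.1  1.9 -0.   1.   1. ]
[-0.4  0.4  0.4  2.1 -0.2  0.7  1.7]
[-0.5  0.2  0.5  2.  -0.1  0.9  1.6]
-90 [ 2.2  0.  -2.2]
[-1.   0.6  0.6  2.  -0.5  0.7 -1.7]
[-1.1  0.3  0.7  1.9 -0.3  1.  -1.9]
[-0.8  0.5  1.   2.1 -0.6  0.8 -1.1]
[-0.9  0.3  0.9  2.1 -0.3  0.9 -1.4]
0 [ 1.2  1.2 -1.2]
[-0.8  0.5  0.4  2.  -0.3  0.6 -0.3]
[-0.9  0.3  0.4  1.9 -0.2  1.  -0.4]
[-0.6  0.4  0.6  2.1 -0.3  0.7  0.2]
[-0.7  0.2  0.7  2.1 -0.2  0.9  0.1]
180 [-1.2  1.2  1.2]
[-0.4  0.5 -0.3  2.   0.2  0.7  2.4]
[-0.4  0.3 -0.2  1.9  0.1  1.   2.5]
[-1.   0.8  1.3  2.1 -0.9  1.  -2.3]
[-1.1  0.5  1.4  2.1 -0.6  1.  -2.6]
[[-0.   0.3  1. ]
 [-0.   1.  -0.3]
 [-1.  -0.   0. ]]
```

```bash

python3 - <<'E'
from h import *
np.set_printoptions(precision=1,suppress=True)
out=[]
for c in('top','side'):
    im=cv2.imread(f'pics/{c}0.png'); q=px([482,1,85],c)
    M=np.array([[7,0,-7*(q[0]-28)],[0,7,-7*(q[1]-28)]],float)
    z=cv2.warpAffine(im,M,(392,392),flags=cv2.INTER_CUBIC)
    a=np.linspace(0,6.283,90)
    for r,col in((67,(0,0,255)),):
        for s in [(-1,-1),(1,-1),(1,1),(-1,1)]: pass
    P=np.array([px([482+34.5*np.cos(t),1+34.5*np.sin(t),85],c) for t in a]); P=(P-(q-28))*7
    cv2.polylines(z,[P.astype(int)],True,(0,0,255),1); out.append(z)
cv2.imwrite('pics/ring.png',np.hstack(out))
E
```

```text
(no output)
```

View pics/ring.png

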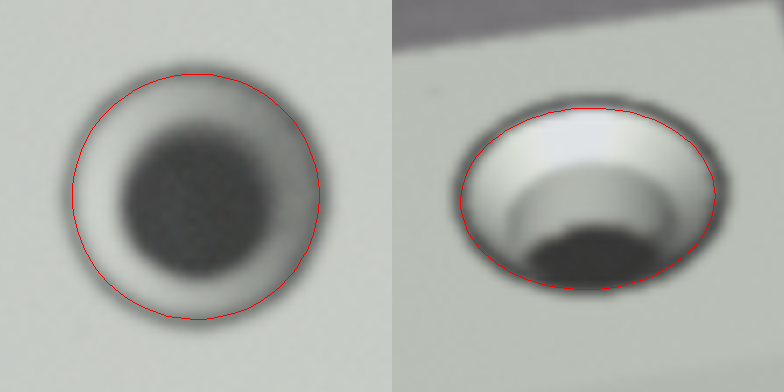

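The drawn 69 mm mouth circle at (482,1,85) matches the ring in both views to about 1 mm. Now the grasp: jaws along y to stay clear of the reds.

```bash
cat >> h.py <<'E'
R0=np.array([0,np.pi/2,0])
def st(m=''):
    o=robot.observe(); print(m,'t',round(o['t'],2),'tcp',np.round(o['tcp_pos'],1),'F',np.round(o['contact_force'],1),'w',round(o['grip_width'],3)); return o
E
python3 - <<'E'
from h import *
robot.movep([472,262.5,190],R0); st()
robot.servo_line([472,262.5,46],feed=150); st()
grip(0.0,25); st('grip')
robot.servo_line([472,262.5,180],feed=150); st('lift')
snap('side','lift_s.png'); snap('top','lift_t.png')
E
```

```text
t 2.06 tcp [471.6 263.7 190.1] F [ 0.3 -0.1 -0.2] w 1.001
 t 3.17 tcp [472.6 262.9  46.7] F [ 0.6 -0.2  0.5] w 1.002
grip t 4.0 tcp [472.  262.4  46. ] F [ 0.4 -1.   0.2] w 0.43
lift t 5.04 tcp [471.3 262.1 179.1] F [-0.5 -0.1 -2.8] w 0.432
```

View pics/lift_s.png

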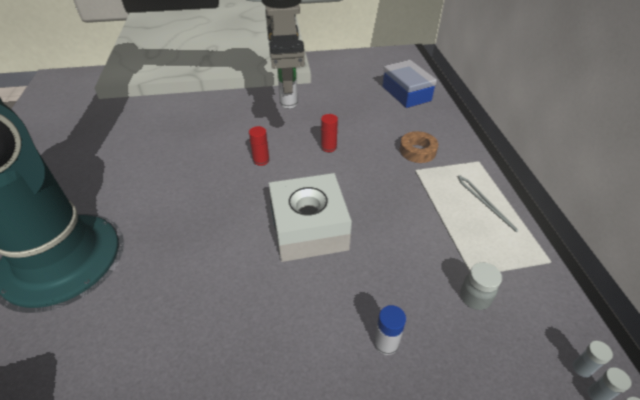

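The cartridge hangs upright at side px (289,90), reds undisturbed, 39.7 mm between the jaws. Next: carry to the bay and lower.

```bash
python3 - <<'E'
from h import *
robot.servo_line([482.5,1,180],feed=200); robot.hold(0.3); st()
robot.servo_line([482.5,1,150],feed=80); robot.hold(.2);st('over')
snap('side','over_s.png')
for z in(135,120,108,99):
    robot.servo_line([482.5,1,z],feed=60); o=st()
    if abs(np.linalg.norm(o['contact_force']))>12: break
snap('side','in_s.png')
E
```

```text
t 6.9 tcp [482.5   1.5 180. ] F [-0.2 -0.1 -2.1] w 0.431
over t 7.62 tcp [482.9   1.  150.5] F [ 0.1 -0.2 -2.7] w 0.435
 t 8.07 tcp [482.    0.9 134.4] F [-0.3 -0.4 -2.1] w 0.428
 t 8.47 tcp [482.1   0.9 119.5] F [ 0.  -0.3 -1.6] w 0.432
 t 8.82 tcp [482.2   0.9 107.5] F [ 0.9 -0.1 -1.2] w 0.432
 t 9.12 tcp [482.1   1.   98.6] F [-0.4 -0.6 -1.8] w 0.435
```

View pics/in_s.png

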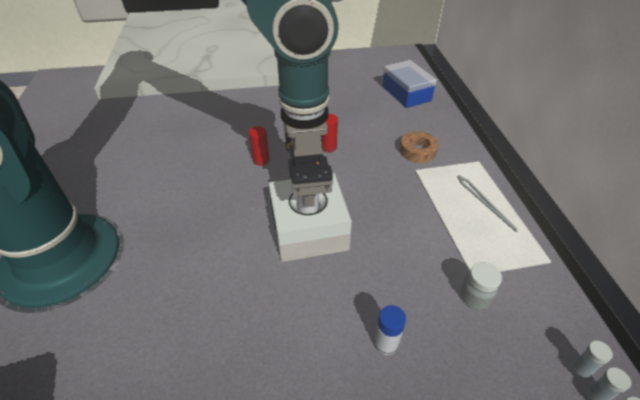

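It sits in the bay (ring at px (308,200)) with no contact force. Release, back off, and check.

```bash
python3 - <<'E'
from h import *
robot.servo_line([482.5,1,97],feed=40); st()
grip(1.0); st('open')
robot.servo_line([482.5,1,170],feed=150); grip(0.0,40); st('up, shut')
a=snap('side','rel_s.png'); b=snap('top','rel_t.png')
m=gmask(a); print(m.sum()); print(fitcap({'side':m},[482,1],114,140))
q=px([482,1,120],'side').astype(int); 
cv2.imwrite('pics/rel_z.png',cv2.resize(cv2.cvtColor(a[100:290,200:420],cv2.COLOR_RGB2BGR),None,fx=3,fy=3,interpolation=2))
E
```

```text
t 9.43 tcp [482.5   1.   97. ] F [ 0.5 -0.2 -1.6] w 0.428
open t 10.31 tcp [482.5   1.   97. ] F [-0.4  0.1 -0.2] w 1.001
up, shut t 12.29 tcp [482.5   1.  170. ] F [-1.3 -0.1  0.3] w 0.005
392
(array([483.83421549,   2.86800198]), array([-5.34371918e-06,  1.40740866e-07]))
```

View pics/rel_z.png

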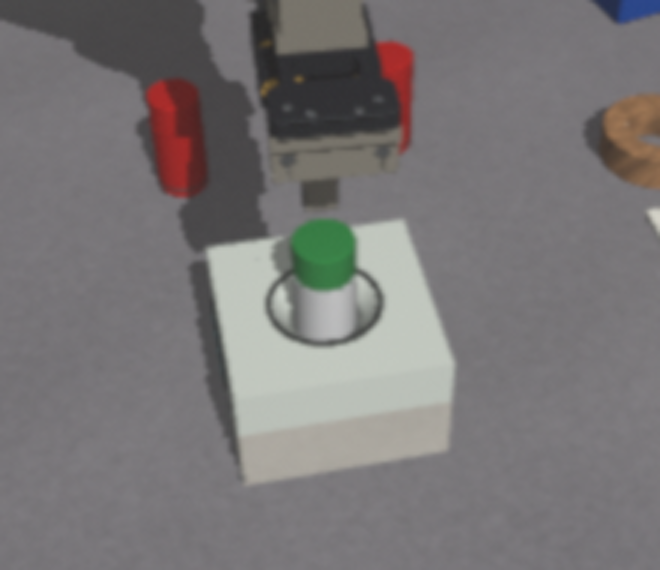

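The cartridge stands upright in the bay, cap centred at side px ~(308,183), and the fit agrees with 55 mm proud. Push with shut fingers.

```bash
python3 - <<'E'
from h import *
robot.servo_line([482.5,1,143],feed=80); robot.hold(.1); st('above')
robot.servo_line([482.5,1,105.3],feed=24); o=st('pushed')
robot.hold(.15); o=st('held')
if np.abs(o['contact_force'][2])<15:
    robot.servo_line([482.5,1,103.8],feed=20); robot.hold(.15); o=st('stop')
    
robot.servo_line([482.5,1,150],feed=50); st()
robot.servo_line([482.5,1,210],feed=150); st()
a=snap('side','end_s.png')
m=gmask(a); print(m.sum()); 
for t in(114,140): print(fitcap({'side':m},[482,1],max(t-26,85),t))
cv2.imwrite('pics/end_z.png',cv2.resize(cv2.cvtColor(a[100:290,200:420],cv2.COLOR_RGB2BGR),None,fx=3,fy=3,interpolation=2))
E
```

```text
above t 12.97 tcp [482.8   1.  143.3] F [1.2 0.  0.9] w 0.004
pushed t 14.69 tcp [482.9   1.  105.6] F [-0.1 -0.1  6.8] w 0.004
held t 14.84 tcp [482.9   1.  105.6] F [-1.3  0.6  7.4] w 0.004
stop t 15.24 tcp [483.1   1.1 104.4] F [-1.4 -1.1  8.8] w 0.001
 t 16.32 tcp [482.3   1.  149.7] F [ 0.7 -0.1  0.4] w 0.007
 t 16.87 tcp [482.1   1.  209.4] F [-0.  -0.2  0. ] w 0.004
366
(array([484.12453483,   2.444861  ]), array([6.18408365e-07, 1.03295193e-06]))
(array([481.59588837, -23.79851113]), array([-6.84812676e-07,  2.08385498e-06]))
```

View pics/end_z.png

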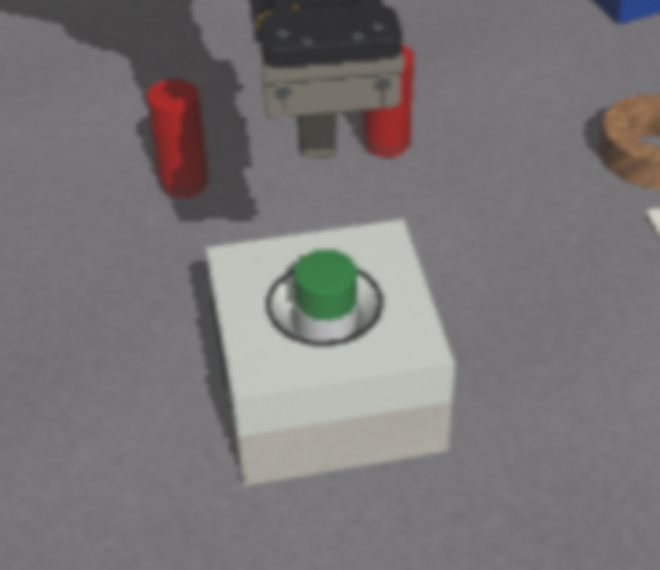

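The cap now sits about 10 px lower in the side view. The fit at 29 mm proud gives the same xy as before the push, so the cartridge is latched. One last check over time and of the bystanders, then I hand in.

```bash
python3 - <<'E'
from h import *
robot.hold(0.8); a=snap('side','fin_s.png')
print(fitcap({'side':gmask(a)},[482,1],88,114))
b=cv2.cvtColor(cv2.imread('pics/side0.png'),cv2.COLOR_BGR2RGB)
print('blue diff',np.abs(a[300:360,370:412].astype(int)-b[300:360,370:412]).mean(),'red1 diff',np.abs(a[125:166,248:270].astype(int)-b[125:166,248:270]).mean())
st(); robot.job_done()
E
```

```text
(array([484.10334172,   2.51981475]), array([ 4.00425796e-06, -4.90402385e-09]))
blue diff 4.272883597883598 red1 diff 16.480044345898005
 t 17.77 tcp [482.5   1.  210. ] F [ 0.9 -0.   0.7] w 0.006
the job is handed in; nothing more can be done
```

View pics/fin_s.png

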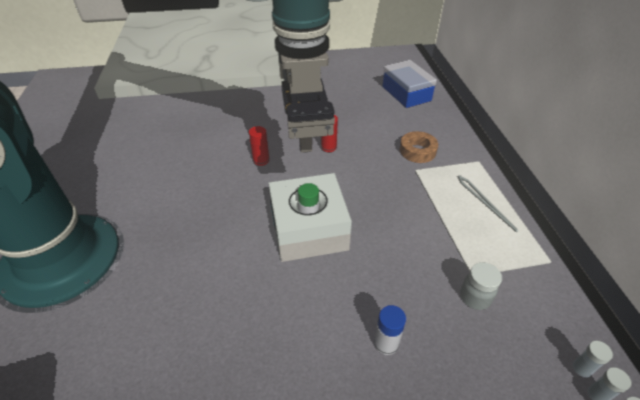

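The green-capped cartridge is in the bay, cap up and latched. I handed the job in at 17.8 s, with the gripper about 95 mm above the cap and touching nothing.

I gripped it between the two red look-alikes, lowered it into the bay and let go. I then pushed the cap once with shut fingers to about 35.6 mm carriage depth; the highest push reading was 8.8 N. That push had a short pause at about 34 mm before continuing down, with no release in between.

- **Latched:** after a 0.8 s wait, the cap's position in the side view fits 29 mm proud of the mouth. At that height its xy agrees within 0.5 mm with the fit before the push. It reads about 2 mm off the bay centre, which is within calibration and the hole's play.
- **Bystanders:** the blue cartridge is where it was in the side view. The near red look-alike is also in place, but its picture patch changed noticeably (mean difference 16). I put that down to the arm's shadow lying next to it. The other red is partly hidden behind the gripper in the last picture, but it showed undisturbed after the lift.
- **Disagreement:** the networks labelled the red look-alikes as `cart_green` with high confidence, so I told them apart by colour.

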